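Nest the soak cups on the sprung dispenser and hold the stack down

TASK

Nest the two loose soak cups squarely into the cup that stands on the spring-loaded dispenser, one inside the other with each fully home, then push the stack straight down with the gripper at a steady 8 newtons or so, which brings the top rim about level with the tops of the two posts, for a colleague to fasten the retaining hoop. Finish while still holding the stack down; do not drive the spring plate to its bottom stop, and leave the other things on the desk where they are.

Things in the scene. Friction and masses are not known exactly. Their poses are not given: they have to be found in the camera images.
- dispenser: Sprung cup holder fixed to the desk: white base 120 (its x) by 200 (its y) by 16 mm, two upright steel posts 12 mm in diameter at its y = +78 and -78 mm, tops 157 mm above the desk; the round sprung plate is midway between them. Origin: centre of the base underside, z up. Above the base its +x and -x sides are open, so fingers closing along its x pass clear of the posts.
- plate (a joint): Travel of the round sprung aluminium plate (84 mm across) of the dispenser, in m: 0 = fully up, grows straight downward, hard stop at 0.040. A coil spring pushes it up: load on the plate (cups included) = about 0.4 N per mm of travel plus 0.3 N.
- seat (a point): Centre of the top face of the sprung plate, where the lowest cup stands inside a low ring (inside diameter 38 mm, 6 mm high); 68 mm above the desk with the plate fully up, moves down with the plate.
- cup_seated: White plastic soak cup (45 g) already upright on the plate, 67 mm high: foot tapering from 33 mm across at the bottom to 54 at 45 mm height, above it a straight collar 64 mm across, 22 mm tall, with an outward shoulder under it. Wall 2.5, mouth 59 mm inside, open top, floor 4 mm thick. Origin: centre of the underside, z up.
- cup_1: Loose cup upright on the desk, same shape and size as cup_seated (67 mm high, collar 64 mm across and 22 mm tall at the top, about 45 g). Nested, its shoulder rests on the rim of the cup below: it then stands 22 mm above that cup with its whole collar showing. Origin: centre of the underside, z up.
- cup_2: The other loose cup, upright on the desk, same shape and size as cup_seated (67 mm high, collar 64 mm across and 22 mm tall at the top, about 45 g). Nested, its shoulder rests on the rim of the cup below: it then stands 22 mm above that cup with its whole collar showing. Origin: centre of the underside, z up.
- dish: Bystander: white ceramic bowl, 92 mm across, 34 mm high, wider and lower than the cups; not part of the stack. Origin: centre of the underside.
- polish_a: Bystander: small clear bottle with black cap, 28 mm across, 75 mm high. Origin: centre of the underside.
- polish_b: Bystander: small amber bottle with black cap, 28 mm across, 75 mm high. Origin: centre of the underside.
- gem_jar: Bystander: flat pale jar with lid, 44 mm across, 22 mm high. Origin: centre of the underside.
- buffer_block: Bystander: grey nail buffer block, 95 (its x) by 27 by 27 mm, lying on the desk. Origin: middle of its length, underside.
- brush: Bystander: brush with white handle, 150 mm long (its x), lying on the desk. Origin: middle of its length, underside.
Mind the look-alikes: they are no part of the job. Leave any orange look-alike of the dispenser alone.

How it is judged:
At the end, for the whole second after the job is handed in: The three cups stand upright (0.12 rad) nested on the seat, either order, each 19 to 25.5 mm above the one below, within 6 mm sideways; the fingers press the top cup (over 2 N) and keep the plate still (10 mm/s) at 14.5 to 32.5 mm of travel, a load of about 6 to 13 N, through the last second (horizontal distance between cup_seated and seat below 0.006 m and z of cup_seated in the frame of seat between -0.004 and 0.004 m and angle between each of cup_seated, cup_1, cup_2's own z axis and vertical below 0.12 rad and ((z of cup_1 in the frame of cup_seated between 0.019 and 0.0255 m and horizontal distance between cup_1 and cup_seated below 0.006 m and z of cup_2 in the frame of cup_1 between 0.019 and 0.0255 m and horizontal distance between cup_2 and cup_1 below 0.006 m and contact force between the fingers and cup_2 above 2 N) or (z of cup_2 in the frame of cup_seated between 0.019 and 0.0255 m and horizontal distance between cup_2 and cup_seated below 0.006 m and z of cup_1 in the frame of cup_2 between 0.019 and 0.0255 m and horizontal distance between cup_1 and cup_2 below 0.006 m and contact force between the fingers and cup_1 above 2 N)) and value of joint plate between 0.0145 and 0.0325 m and velocity of joint plate between -0.01 and 0.01 m/s); the arm keeps its last pose, push and grip.
It fails at once if the spring plate is driven to its bottom stop (travel over 37 mm) (value of joint plate above 0.037 m).
It fails at once if another thing on the desk is moved by more than 30 mm (distance of any of dish, polish_a, polish_b, gem_jar, buffer_block, brush from where it was at the start of the episode above 0.03 m).
It also fails if it takes over 51 s, if anything falls off the work surface, if the arm or the gripper's body presses on something with over 40 N, if the wrist force passes 120 N, or if a joint passes its speed limit or range.

ROBOT

A 6-joint arm with a two-finger parallel gripper is mounted at the origin on the work surface. World frame = base frame: x ahead of the robot, y to its left, z up, the work surface at z = 0. Lengths are in m, angles in rad, forces in N, time in s.
With the tool pointing down it reaches from about 0.35 to 0.775 m from the base axis. Payload 7.3 kg.
Tool frame: the origin (TCP) lies on the mounting face of the last link; the fingertips stand 178 mm ahead of it and the grasp point (between the pads) lies 159 mm ahead of it (robot.tcp_to_tips is the distance from the TCP to the fingertips, in m); z points along the fingers, y is the direction in which the jaws open and shut (so a half turn about z gives the same grasp; the last joint's range is limited). The gripper opens to 92 mm and grips with 3 to 60 N. Pads are 19 mm wide; open, the fingers measure 130 mm over their backs; the gripper's body (75 mm by 190 mm) begins 47 mm behind the grasp point.
Start: joints at [1.013, 0.342, 1.524, -0, 1.275, -0.146], TCP at [0.21, 0.481, 0.405] pointing down, gripper open.
Joint ranges: [-2.53, 2.53], [-0.77, 2.02], [0.04, 2.7], [-1, 4.14], [0.28, 2.66], [-3.11, 3.11]. Speed limits (rad/s): [2.57, 2.57, 3.14, 3.14, 3.14, 3.14].

INTERFACE

Orientations are given as [roll, pitch, yaw] about the fixed x, y, z axes, in that order (R = Rz(yaw) Ry(pitch) Rx(roll)).
In Python, from cell import robot, viewer gives the robot as it stands.
- The arm moves only by the shell command python3 -m creep 'ROWS' [OPENING] [FORCE]. ROWS is JSON, a list that holds one entry, the list of rows, each a list of 6 numbers: the shift along the world's x, y, z in mm, then the turn, a rotation vector about the world's x, y, z in degrees. A call has 1 to 5 rows; each row shifts and turns the pose as measured when the row begins; what a row does not reach is not made up. A row lasts 1/12 s, in which the tool goes at most 41.7 mm and 7.16 degrees, less where a joint would pass 70% of its speed; a pose out of reach is approached as far as the arm can. A call with a gripper value outside its range is refused whole. OPENING is the closure, from -1 (fully open) to 1 (shut), set as the call begins (- or left out, the last holds). The fingers move at their own pace and stop on an object; FORCE is the grip in N (left out, the last holds). Time passes only in rows, so rows that do not move let the fingers close. It gives the time, the measured TCP pose, the force and the opening at its end, in the units of the state.
- robot.observe(): the state, without advancing time (a new reading comes with each control period).
- viewer.read_camera(name): name is "scene" or "top"; returns the picture (420x560x3 uint8, blue, green, red); there is no depth.
- viewer.camera_model(name): a dict with "fx", "fy", "cx", "cy" (pixels), "k1" (the pictures are not rectified: a ray, as slopes to the right and down, at radius r is drawn at 1 + k1 r^2 times it, then the intrinsics apply), "pose" (4x4, takes a point from camera to world coordinates). Camera axes: x right, y up, looking along -z (the intrinsics and any distortion apply to the point x, -y, -z); pixel columns grow to the right and rows downward; lengths in m; the calibration is good to about 2 mm. A picture is of the moment at which its call begins. camera_model takes no time and is no camera call.
- robot.hand_in(): hands the job in, once; it reports no verdict.
The state is a dict: "time": time; "qpos": joint angles; "qvel": joint speeds; "joint_efforts": joint torques, N m; "tool_pos": TCP position; "tool_rot": TCP orientation; "contact_force": force on the tool from outside, world axes, zero at the start; "torque": the same for the moment, N m; "opening": finger opening in m.
Only numpy, scipy, OpenCV 4.12 (cv2) and the standard library are available. Lean on these libraries where they do the work, as an engineer would, in place of code of your own. Each camera call takes 0.05 s, during which the arm holds its last target. There are 200 camera calls.

## Working session

There is one attempt and no reset: what is moved stays moved. The work goes in short steps, Python scripts to look and compute and a shell command to move; the robot and the scene stay as the last step left them, time stands still between calls to the robot, and variables do not carry over. Pictures are saved under pics/ and viewed, about 8 in all and at most 12, crops included, and the job is handed in when it is done.

```bash
ls; mkdir -p pics; python3 - <<'E'
from cell import robot, viewer
import cv2
for n in("scene","top"):
    cv2.imwrite(f"pics/{n}0.png",viewer.read_camera(n)); m=viewer.camera_model(n); print(n,m)
print(robot.observe())
E
```

```text
pics
scene {'fx': 513.6299392894356, 'fy': 513.6299392894356, 'cx': 284.5276032450216, 'cy': 212.80544057499776, 'k1': -0.050589386042304466, 'pose': array([[ 0.11954863, -0.72903616,  0.67395431,  1.35592948],
       [ 0.99280267,  0.09266489, -0.07586886, -0.11646544],
       [-0.00714075,  0.67817365,  0.734867  ,  1.00664157],
       [ 0.        ,  0.        ,  0.        ,  1.        ]])}
top {'fx': 512.6704922662052, 'fy': 512.6704922662052, 'cx': 277.4885301427725, 'cy': 211.854306652773, 'k1': -0.18569277663743494, 'pose': array([[ 0.00701411,  0.98840679, -0.15166682,  0.28184529],
       [-0.99995435,  0.00791686,  0.00534911, -0.01297383],
       [ 0.00648782,  0.15162238,  0.9884172 ,  1.4594712 ],
       [ 0.        ,  0.        ,  0.        ,  1.        ]])}
{'time': 0.1, 'qpos': array([ 1.01302260e+00,  3.42650232e-01,  1.52490360e+00, -5.98749774e-06,
        1.27542790e+00, -1.46010746e-01]), 'qvel': array([ 0.00027124, -0.00169048, -0.0030048 , -0.0003274 , -0.00205449,
        0.00171626]), 'joint_efforts': array([ 2.17146473e-03, -4.32002234e+01, -2.44694853e+01,  7.20640831e-02,
        5.25735423e-02, -1.76529170e-06]), 'tool_pos': array([0.21004009, 0.48102272, 0.40412201]), 'tool_rot': array([-3.14021753e+00, -1.96434880e-04,  2.72983128e+00]), 'contact_force': array([ 0.33799905,  0.36752818, -0.16648768]), 'torque': array([-0.02192984,  0.0357299 ,  0.00019879]), 'opening': 0.09154661586646319}
```

View pics/top0.png

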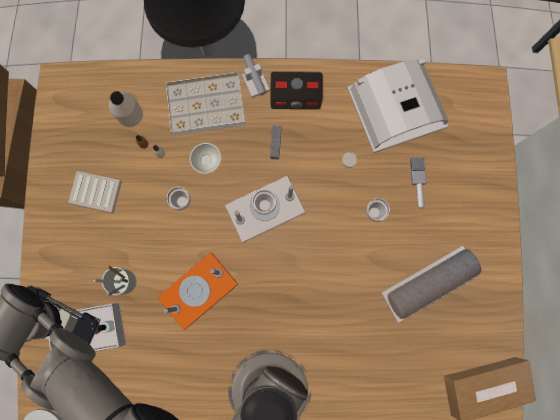

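View pics/scene0.png

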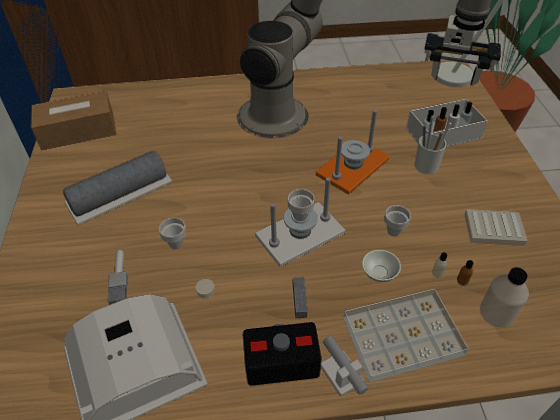

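Top picture: white dispenser at (265,208) with the seated cup. Loose cups at (178,198) and (377,210). Look-alikes are the bowl at (205,158), which is wider and lower, and the orange dispenser at (197,291). I'll confirm the three targets in one enlarged crop.

```bash
cat > h.py <<'E'
import numpy as np, cv2
from cell import robot, viewer
def ray(n,u,v):
    m=viewer.camera_model(n); K=np.array([[m['fx'],0,m['cx']],[0,m['fy'],m['cy']],[0,0,1]])
    p=cv2.undistortPoints(np.array([[[u,v]]],float),K,np.array([m['k1'],0,0,0,0]))[0,0]
    T=m['pose']; return T[:3,3],T[:3,:3]@np.array([p[0],-p[1],-1])
def at(n,u,v,z):
    o,d=ray(n,u,v); return (o+d*(z-o[2])/d[2]).round(4)
def proj(n,P):
    m=viewer.camera_model(n); T=m['pose']; q=T[:3,:3].T@(np.array(P)-T[:3,3]); x,y=q[0]/-q[2],-q[1]/-q[2]
    s=1+m['k1']*(x*x+y*y); return np.array([m['fx']*x*s+m['cx'],m['fy']*y*s+m['cy']])
def circ(n,P,r):
    a=np.linspace(0,2*np.pi,60); return np.array([proj(n,[P[0]+r*np.cos(t),P[1]+r*np.sin(t),P[2]]) for t in a])
def crop(im,cx,cy,half,size,polys=()):
    k=size/(2*half); c=cv2.resize(im[cy-half:cy+half,cx-half:cx+half],(size,size),interpolation=cv2.INTER_CUBIC)
    for p in polys: cv2.polylines(c,[np.int32(np.round((p-[cx-half,cy-half]+.5)*k))],False,(0,0,255),1)
    cv2.putText(c,f"{cx-half},{cy-half} x{k:.1f}",(3,12),0,.4,(255,0,0)); return c
E
python3 - <<'E'
from h import *
t=cv2.imread("pics/top0.png"); s=cv2.imread("pics/scene0.png")
A=[crop(t,178,198,22,264),crop(t,265,208,44,264),crop(t,377,210,22,264)]
B=[crop(s,397,222,22,264),crop(s,300,220,60,264),crop(s,173,235,22,264)]
cv2.imwrite("pics/c1.png",np.vstack([np.hstack(A),np.hstack(B)]))
for n,u,v,z in [("top",178,198,.067),("scene",397,212,.067),("top",377,210,.067),("scene",173,226,.067),("top",264,205,.13),("scene",301,198,.13),("top",237,217,.157),("top",290,193,.157)]: print(n,u,v,at(n,u,v,z))
E
```

```text
top 178 198 [0.5322 0.2559 0.067 ]
scene 397 212 [0.5268 0.2591 0.067 ]
top 377 210 [ 0.5029 -0.2964  0.067 ]
scene 173 226 [ 0.5034 -0.295   0.067 ]
top 264 205 [0.5038 0.0154 0.13  ]
scene 301 198 [0.5092 0.0188 0.13  ]
top 237 217 [0.4675 0.0839 0.157 ]
top 290 193 [ 0.5313 -0.052   0.157 ]
```

View pics/c1.png

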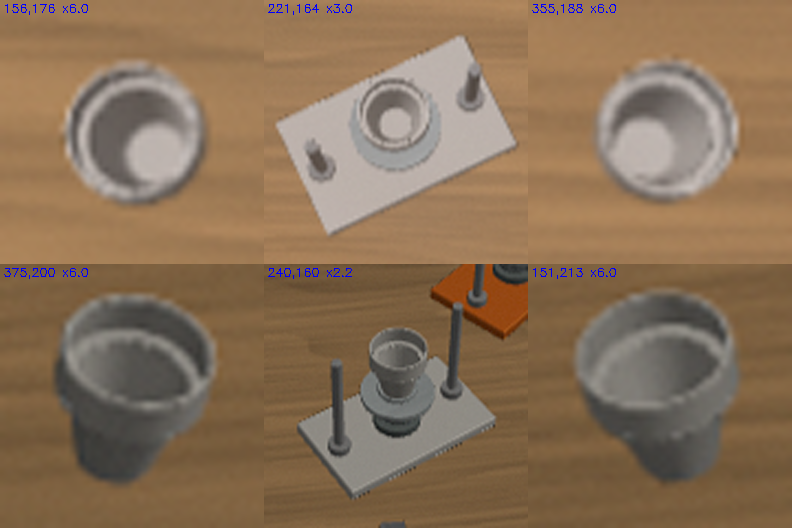

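The crop confirms it. Both loose cups have a narrow foot and collar like the seated one, and the white dispenser has two posts. Now refining the centres using both cameras.

```bash
python3 - <<'E'
from h import *
for k,z,a,b in [("A",.067,(178.3,197.8),(397.7,214.2)),("B",.067,(378.2,209.7),(172.5,227.2)),("S",.1346,(265,201.7),(301.1,199.5))]:
    print(k,at("top",*a,z),at("scene",*b,z))
c=np.array([at("top",(x-264)/3+221,y/3+164,.016)[:2] for x,y in [(277,125),(465,36),(516,146),(330,234)]])
print(c,c.mean(0),cv2.minAreaRect(np.float32(c*1000)))
p=[at("scene",240+(x-264)/2.2,160+(y-264)/2.2,.157) for x,y in [(337,361),(457,305)]]; print(p,np.mean(p,0))
print(at("top",205,158,.034),at("top",157,149,.075))
E
```

```text
A [0.5328 0.2551 0.067 ] [0.5343 0.2589 0.067 ]
B [ 0.5038 -0.2998  0.067 ] [ 0.5071 -0.2961  0.067 ]
S [0.5118 0.0128 0.1346] [0.5186 0.0176 0.1346]
[[ 0.52    0.1284]
 [ 0.6081 -0.0504]
 [ 0.5016 -0.0992]
 [ 0.4164  0.0761]] [0.511525 0.013725] ((511.5286560058594, 13.121185302734375), (117.10171508789062, 199.32644653320312), 26.23081398010254)
[array([ 0.5465, -0.0513,  0.157 ]), array([0.4791, 0.0873, 0.157 ])] [0.5128 0.018  0.157 ]
[0.6555 0.1887 0.034 ] [0.6708 0.3204 0.075 ]
```

```bash
python3 -m creep '[[[32.3,-22.4,0,0,0,-4.04],[32.3,-22.4,0,0,0,-4.04],[32.3,-22.4,0,0,0,-4.04],[32.3,-22.4,0,0,0,-4.04],[32.3,-22.4,0,0,0,-4.04]]]' -1 && python3 -m creep '[[[32.3,-22.4,0,0,0,-4.04],[32.3,-22.4,0,0,0,-4.04],[32.3,-22.4,0,0,0,-4.04],[32.3,-22.4,0,0,0,-4.04],[32.3,-22.4,0,0,0,-4.04]]]'
```

```text
time: 0.52
tool_pos: [0.3698, 0.3685, 0.4022]
tool_rot: [-3.137, -0.004, 2.378]
contact_force: [0.2, 0.5, -0.4]
opening: 0.0919
time: 0.93
tool_pos: [0.5377, 0.2491, 0.4006]
tool_rot: [-3.134, -0.005, 2.008]
contact_force: [-0.3, 1.6, 0.6]
opening: 0.0912
```

```bash
cat >> h.py <<'E'
from scipy.spatial.transform import Rotation as Ro
def go(x,y,z,yaw=116):
    s=robot.observe(); R=Ro.from_euler('xyz',s['tool_rot']); D=Ro.from_euler('xyz',[180,0,yaw],degrees=True)*R.inv()
    print("to go mm",((np.array([x,y,z])-s['tool_pos'])*1e3).round(1),"turn",np.degrees(D.as_rotvec()).round(2),"F",s['contact_force'].round(1),"op",s['opening'].round(4),"t",round(s['time'],2))
E
python3 -c "
from h import *
go(.5335,.257,.29)"
```

```text
Traceback (most recent call last):
  File "h.py", line 21, in go
    print("to go mm",((np.array([x,y,z])-s['tool_pos'])*1e3).round(1),"turn",np.degrees(D.as_rotvec()).round(2),"F",s['contact_force'].round(1),"op",s['opening'].round(4),"t",round(s['time'],2))
                                                                                                                                                     ^^^^^^^^^^^^^^^^^^
AttributeError: 'float' object has no attribute 'round'
```

```bash
sed -i "s/s\['opening'\].round(4)/round(s['opening'],4)/" h.py
python3 -m creep '[[[-1,2,-28,0,0,0],[-1,2,-28,0,0,0],[-1,2,-28,0,0,0],[-1,2,-26,0,0,0],[0,0,0,0,0,0]]]' && python3 -c "
from h import *
go(.5335,.257,.226)
cv2.imwrite('pics/a.png',np.hstack([crop(viewer.read_camera('top'),178,198,40,400),crop(viewer.read_camera('scene'),397,205,50,400)]))"
```

```text
time: 1.35
tool_pos: [0.5411, 0.2485, 0.2855]
tool_rot: [-3.137, -0.002, 1.99]
contact_force: [-1.3, 0.3, -0.6]
opening: 0.0917
to go mm [ -7.6   8.5 -59.5] turn [ 0.01 -0.26  1.98] F [-1.3  0.3 -0.6] op 0.0917 t 1.35
```

View pics/a.png

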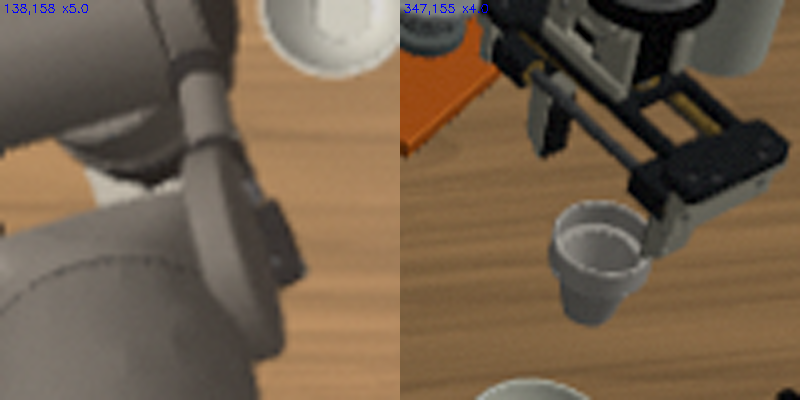

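The scene crop shows the open fingers above the upright cup, at about (384,193) and (512,217), straddling it. I'll correct the sideways position and descend.

```bash
python3 -m creep '[[[-4,4.5,0,0,-0.1,1],[-4,4,0,0,-0.1,1],[0,0,0,0,0,0],[0,0,0,0,0,0]]]' && python3 -c "
from h import *
go(.5335,.257,.226)
print(proj('scene',robot.observe()['tool_pos']-[0,0,.178]))"
```

```text
time: 1.78
tool_pos: [0.5349, 0.2594, 0.297]
tool_rot: [3.125, 0.002, 2.03]
contact_force: [-0.4, 0.1, 0.2]
opening: 0.0915
to go mm [ -1.4  -2.4 -71. ] turn [-0.32  0.93 -0.33] F [-0.4  0.1  0.2] op 0.0915 t 1.78
[401.29784997 199.74657917]
```

```bash
python3 -m creep '[[[-0.7,-1,-15,-0.1,0.3,-0.1],[-0.7,-1,-15,-0.1,0.3,-0.1],[0,0,-15,-0.1,0.2,0],[0,0,-12,0,0,0],[0,0,-6,0,0,0]]]' && python3 -m creep '[[[0,0,0,0,0,0],[0,0,0,0,0,0]]]' && python3 -c "
from h import *
go(.5335,.257,.226)"
```

```text
time: 2.2
tool_pos: [0.5344, 0.2591, 0.2405]
tool_rot: [3.123, 0.003, 2.029]
contact_force: [-0.3, 0.1, 0.2]
opening: 0.0919
time: 2.37
tool_pos: [0.5344, 0.2593, 0.2406]
tool_rot: [3.124, 0.003, 2.03]
contact_force: [0.7, 0.3, -0.2]
opening: 0.0919
to go mm [ -0.9  -2.3 -14.6] turn [-0.3  1.  -0.3] F [ 0.7  0.3 -0.2] op 0.0919 t 2.37
```

```bash
python3 -m creep '[[[-1,-2.3,-8,-0.3,1,-0.3],[0,0,-6,0,0,0],[0,0,0,0,0,0]]]' && python3 -c "
from h import *
go(.5335,.257,.226)"
```

```text
time: 2.62
tool_pos: [0.5339, 0.2571, 0.228]
tool_rot: [3.139, 0.0, 2.024]
contact_force: [0.1, 0.2, 0.4]
opening: 0.0916
to go mm [-0.4 -0.1 -2. ] turn [-0.04  0.14  0.02] F [0.1 0.2 0.4] op 0.0916 t 2.62
```

Well placed, so I'll close on the collar.

```bash
python3 -m creep '[[[0,0,-2,0,0,0],[0,0,0,0,0,0],[0,0,0,0,0,0],[0,0,0,0,0,0],[0,0,0,0,0,0]]]' 1 15 && python3 -m creep '[[[0,0,0,0,0,0],[0,0,0,0,0,0],[0,0,0,0,0,0],[0,0,0,0,0,0]]]' && python3 -c "
from h import *
go(.5335,.257,.226)"
```

```text
time: 3.03
tool_pos: [0.5342, 0.257, 0.2262]
tool_rot: [3.138, 0.0, 2.024]
contact_force: [-0.2, 1.2, -1.5]
opening: 0.0633
time: 3.37
tool_pos: [0.5342, 0.2571, 0.2265]
tool_rot: [3.138, 0.0, 2.024]
contact_force: [-0.6, 0.4, -0.4]
opening: 0.0634
to go mm [-0.7 -0.1 -0.5] turn [-0.07  0.2   0.03] F [-0.6  0.4 -0.4] op 0.0634 t 3.37
```

```bash
python3 -m creep '[[[0,0,20,0,0,0],[0,0,35,0,0,0],[0,0,38,0,0,0],[0,0,38,0,0,0],[0,0,38,0,0,0]]]' && python3 -m creep '[[[0,0,25,0,0,0],[0,-10,10,0,0,0],[-2,-25,0,0,0,0],[-3,-35,0,0,0,0],[-3,-35,0,0,0,0]]]' && python3 -m creep '[[[-3,-35,0,0,0,0],[-3,-35,0,0,0,0],[-3,-30,0,0,0,0],[-2,-18,0,0,0,0],[0,-8,0,0,0,0]]]' && python3 -m creep '[[[0,0,0,0,0,0],[0,0,0,0,0,0]]]'&& python3 -c "
from h import *
go(.514,.0155,.42)"
```

```text
time: 3.78
tool_pos: [0.5309, 0.2558, 0.391]
tool_rot: [-3.123, -0.003, 2.024]
contact_force: [0.9, 0.9, -0.8]
opening: 0.0632
time: 4.2
tool_pos: [0.5218, 0.1519, 0.4365]
tool_rot: [-3.141, -0.001, 2.033]
contact_force: [0.6, -0.1, -0.1]
opening: 0.0633
time: 4.62
tool_pos: [0.5068, 0.0138, 0.4316]
tool_rot: [-3.133, -0.002, 2.03]
contact_force: [1.0, -0.3, -0.0]
opening: 0.0632
time: 4.78
tool_pos: [0.5065, 0.0116, 0.4302]
tool_rot: [-3.131, -0.003, 2.026]
contact_force: [-0.4, 0.3, -0.5]
opening: 0.0636
to go mm [  7.5   3.9 -10.2] turn [ 0.11 -0.63 -0.08] F [-0.4  0.3 -0.5] op 0.0636 t 4.78
```

```bash
python3 -m creep '[[[7.5,4,-12,0.1,-0.6,0],[0,0,-18,0,0,0],[0,0,-16,0,0,0],[0,0,-8,0,0,0],[0,0,0,0,0,0]]]' && python3 -m creep '[[[0,0,0,0,0,0],[0,0,0,0,0,0]]]'&& python3 -c "
from h import *
go(.514,.0155,.371)
p=robot.observe()['tool_pos']-[0,0,.226]
t=viewer.read_camera('top');s=viewer.read_camera('scene')
cv2.imwrite('pics/b.png',np.hstack([crop(t,265,202,40,400),crop(s,301,195,40,400,[circ('scene',[.514,.0155,.1346],.032),circ('scene',p+[0,0,.067],.032)])]))"
```

```text
time: 5.2
tool_pos: [0.5146, 0.0209, 0.3736]
tool_rot: [3.14, -0.001, 2.031]
contact_force: [-1.2, -0.6, -0.5]
opening: 0.0634
time: 5.37
tool_pos: [0.5148, 0.0224, 0.3737]
tool_rot: [3.14, -0.002, 2.034]
contact_force: [0.1, 0.3, 0.5]
opening: 0.0633
to go mm [-0.8 -6.9 -2.7] turn [-0.12  0.02 -0.52] F [0.1 0.3 0.5] op 0.0633 t 5.37
```

View pics/b.png

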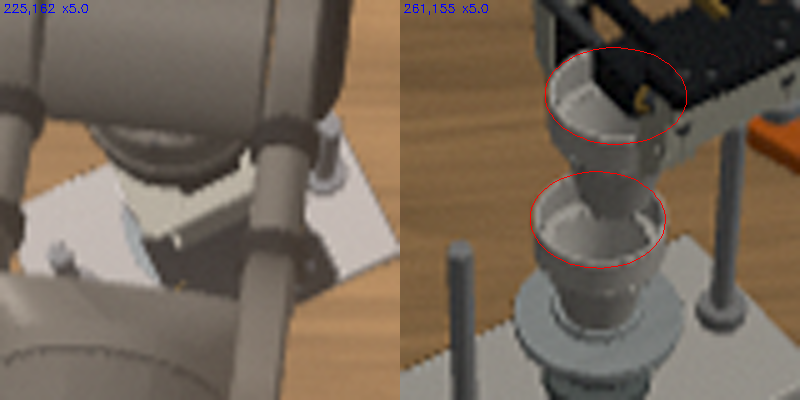

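The scene crop shows the held cup above the seated one, with its foot already over the mouth near (382,197). The predicted rim circles lie on both rims. It needs about -7 mm in y, then lowering.

```bash
python3 -m creep '[[[-0.5,-6.5,0,0,0,-0.5],[0,0,0,0,0,0],[0,0,0,0,0,0]]]' && python3 -c "
from h import *
go(.514,.0155,.317)"
```

```text
time: 5.72
tool_pos: [0.5146, 0.0151, 0.3758]
tool_rot: [3.137, 0.001, 2.024]
contact_force: [0.2, 1.0, 0.2]
opening: 0.0636
to go mm [ -0.6   0.4 -58.8] turn [-0.08  0.27  0.04] F [0.2 1.  0.2] op 0.0636 t 5.72
```

```bash
python3 -m creep '[[[0,0,-8,0,0,0],[0,0,-10,0,0,0],[0,0,-10,0,0,0],[0,0,-8,0,0,0],[0,0,0,0,0,0]]]' && python3 -m creep '[[[0,0,-6,0,0,0],[0,0,-6,0,0,0],[0,0,-4,0,0,0],[0,0,0,0,0,0],[0,0,0,0,0,0]]]' && python3 -c "
from h import *
go(.514,.0155,.317)"
```

```text
time: 6.13
tool_pos: [0.5145, 0.0142, 0.3383]
tool_rot: [3.134, 0.003, 2.022]
contact_force: [-0.8, -0.4, -0.9]
opening: 0.0634
time: 6.55
tool_pos: [0.5146, 0.0141, 0.3205]
tool_rot: [3.134, 0.002, 2.022]
contact_force: [0.1, -0.5, -0.1]
opening: 0.0635
to go mm [-0.6  1.4 -3.5] turn [-0.07  0.45  0.15] F [ 0.1 -0.5 -0.1] op 0.0635 t 6.55
```

```bash
python3 -m creep '[[[0,1,-5,0,0.4,0],[0,0,-4,0,0,0],[0,0,-3,0,0,0],[0,0,0,0,0,0],[0,0,0,0,0,0]]]' && python3 -m creep '[[[0,0,0,0,0,0],[0,0,0,0,0,0]]]' && python3 -c "
from h import *
go(.514,.0155,.317)"
```

```text
time: 6.97
tool_pos: [0.515, 0.0152, 0.3087]
tool_rot: [3.139, 0.001, 2.022]
contact_force: [-0.4, -0.4, 3.0]
opening: 0.0635
time: 7.13
tool_pos: [0.5149, 0.0152, 0.309]
tool_rot: [3.139, 0.001, 2.022]
contact_force: [-1.6, 0.4, 2.3]
opening: 0.0635
to go mm [-0.9  0.3  8. ] turn [-0.03  0.16  0.15] F [-1.6  0.4  2.3] op 0.0635 t 7.13
```

Force and height agree with the cup being fully home (about 2.5 N at 6 mm of extra compression). I'll ease up, release, retreat and go to the second cup.

```bash
python3 -m creep '[[[0,0,4,0,0,0],[0,0,2.5,0,0,0],[0,0,0,0,0,0]]]' && python3 -m creep '[[[0,0,0,0,0,0],[0,0,0,0,0,0],[0,0,0,0,0,0],[0,0,0,0,0,0],[0,0,0,0,0,0]]]' -1 && python3 -m creep '[[[0,0,5,0,0,0],[0,0,15,0,0,0],[0,0,30,0,0,0],[0,0,30,0,0,0],[0,0,20,0,0,0]]]' && python3 -m creep '[[[0,-10,5,0,0,0],[-1,-30,0,0,0,0],[-1,-38,0,0,0,0],[-1,-38,0,0,0,0],[-1,-38,0,0,0,0]]]' && python3 -m creep '[[[-1,-38,0,0,0,0],[-1,-35,0,0,0,0],[-1,-30,0,0,0,0],[0,-15,0,0,0,0],[0,0,0,0,0,0]]]' && python3 -m creep '[[[0,0,0,0,0,0]]]' && python3 -c "
from h import *
go(.5055,-.298,.226)
t=viewer.read_camera('top');s=viewer.read_camera('scene')
cv2.imwrite('pics/d.png',np.hstack([crop(t,265,200,40,400),crop(s,301,195,40,400,[circ('scene',[.514,.0155,.155],.032)])]))"
```

```text
time: 7.38
tool_pos: [0.5152, 0.0152, 0.3163]
tool_rot: [3.138, 0.001, 2.022]
contact_force: [0.4, 0.4, -0.7]
opening: 0.0634
time: 7.8
tool_pos: [0.5152, 0.0152, 0.3162]
tool_rot: [3.138, 0.001, 2.022]
contact_force: [-0.9, -0.4, 0.2]
opening: 0.0899
time: 8.22
tool_pos: [0.5134, 0.0153, 0.4155]
tool_rot: [-3.134, -0.006, 2.022]
contact_force: [0.7, -0.3, 0.4]
opening: 0.0918
time: 8.63
tool_pos: [0.5087, -0.1393, 0.4259]
tool_rot: [3.139, -0.001, 2.034]
contact_force: [0.8, 0.2, -0.2]
opening: 0.092
time: 9.05
tool_pos: [0.5013, -0.2732, 0.4214]
tool_rot: [-3.14, -0.002, 2.027]
contact_force: [-0.5, 0.4, -0.3]
opening: 0.0917
time: 9.13
tool_pos: [0.5007, -0.2745, 0.4204]
tool_rot: [-3.139, -0.004, 2.025]
contact_force: [-0.8, 0.2, 0.5]
opening: 0.0916
to go mm [   4.8  -23.5 -194.4] turn [-0.13 -0.25 -0.  ] F [-0.8  0.2  0.5] op 0.0916 t 9.13
```

View pics/d.png

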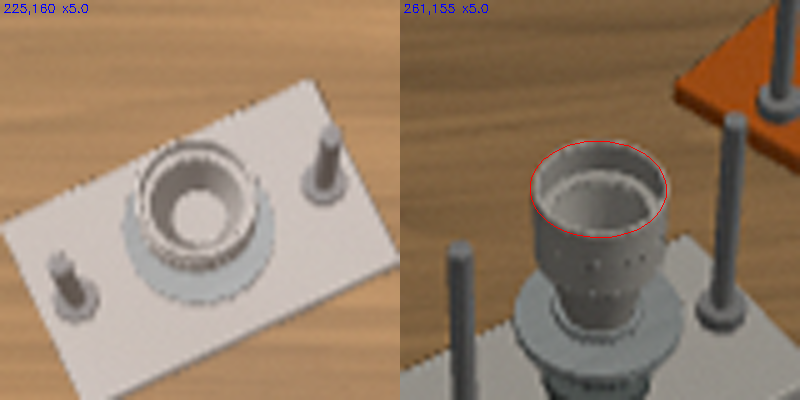

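Two cups are nested square on the plate. Their collars are flush, and the predicted rim circle at z = 155 mm fits. Now the second cup.

```bash
python3 -m creep '[[[5,-12,-15,0,0,0],[0,-11,-30,0,0,0],[0,0,-35,0,0,0],[0,0,-25,0,0,0],[0,0,-8,0,0,0]]]' && python3 -m creep '[[[0,0,0,0,0,0],[0,0,0,0,0,0]]]' && python3 -c "
from h import *
go(.5055,-.298,.226)
s=viewer.read_camera('scene')
cv2.imwrite('pics/e.png',crop(s,173,220,45,500,[circ('scene',[.5055,-.298,.067],.032)]))"
```

```text
time: 9.65
tool_pos: [0.5075, -0.2902, 0.3088]
tool_rot: [3.138, 0.005, 2.035]
contact_force: [-0.7, 0.5, -0.5]
opening: 0.0918
time: 9.82
tool_pos: [0.5077, -0.2878, 0.3075]
tool_rot: [3.14, 0.001, 2.038]
contact_force: [0.4, -0.9, -0.2]
opening: 0.0917
to go mm [ -2.2 -10.2 -81.5] turn [-0.01  0.09 -0.79] F [ 0.4 -0.9 -0.2] op 0.0917 t 9.82
```

View pics/e.png

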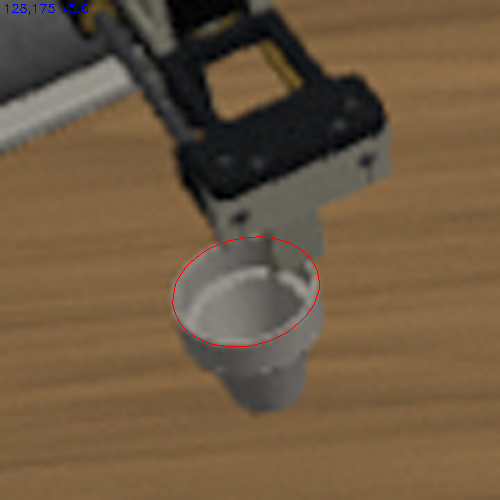

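The predicted circle fits the second cup's rim to within 1 px, so the cup sits perhaps 1 mm further +y. Correcting that and descending.

```bash
python3 -m creep '[[[-2,-9,0,0,0,-0.8],[0,0,0,0,0,0],[0,0,-12,0,0,0],[0,0,-15,0,0,0],[0,0,-12,0,0,0]]]' && python3 -m creep '[[[0,0,-6,0,0,0],[0,0,0,0,0,0],[0,0,0,0,0,0]]]' && python3 -c "
from h import *
go(.5055,-.297,.226)"
```

```text
time: 10.28
tool_pos: [0.508, -0.2991, 0.2788]
tool_rot: [3.131, 0.02, 2.023]
contact_force: [-1.0, -0.3, 0.4]
opening: 0.092
time: 10.53
tool_pos: [0.508, -0.3, 0.2735]
tool_rot: [3.13, 0.021, 2.022]
contact_force: [-0.6, -0.0, -0.1]
opening: 0.0919
to go mm [ -2.5   3.  -47.5] turn [0.8  1.13 0.13] F [-0.6 -0.  -0.1] op 0.0919 t 10.53
```

```bash
python3 -m creep '[[[-2.5,3,-6,0.8,1.1,0],[0,0,-12,0,0,0],[0,0,-12,0,0,0],[0,0,-8,0,0,0],[0,0,0,0,0,0]]]' && python3 -c "
from h import *
go(.5055,-.297,.226)"
```

```text
time: 10.95
tool_pos: [0.5057, -0.2972, 0.2368]
tool_rot: [3.14, 0.002, 2.022]
contact_force: [0.2, -0.5, -0.2]
opening: 0.0921
to go mm [ -0.2   0.2 -10.8] turn [0.07 0.11 0.16] F [ 0.2 -0.5 -0.2] op 0.0921 t 10.95
```

```bash
python3 -m creep '[[[0,0,-6,0,0,0],[0,0,-5,0,0,0],[0,0,0,0,0,0]]]' && python3 -m creep '[[[0,0,0,0,0,0],[0,0,0,0,0,0],[0,0,0,0,0,0],[0,0,0,0,0,0],[0,0,0,0,0,0]]]' 1 15 && python3 -m creep '[[[0,0,0,0,0,0],[0,0,0,0,0,0],[0,0,0,0,0,0]]]' && python3 -c "
from h import *
go(.5055,-.297,.226)"
```

```text
time: 11.2
tool_pos: [0.5057, -0.2971, 0.2248]
tool_rot: [3.141, 0.001, 2.022]
contact_force: [-0.9, -0.7, 0.2]
opening: 0.0921
time: 11.62
tool_pos: [0.506, -0.2973, 0.2255]
tool_rot: [3.14, 0.002, 2.022]
contact_force: [-0.6, -0.3, 0.6]
opening: 0.0636
time: 11.87
tool_pos: [0.506, -0.2974, 0.2258]
tool_rot: [3.14, 0.003, 2.022]
contact_force: [0.2, 0.1, -0.5]
opening: 0.0637
to go mm [-0.5  0.4  0.2] turn [0.11 0.16 0.15] F [ 0.2  0.1 -0.5] op 0.0637 t 11.87
```

```bash
python3 -m creep '[[[0,0,20,0,0,0],[0,0,35,0,0,0],[0,0,38,0,0,0],[0,0,38,0,0,0],[0,0,38,0,0,0]]]' && python3 -m creep '[[[0,0,30,0,0,0],[0,8,12,0,0,0],[1,25,0,0,0,0],[1,35,0,0,0,0],[1,38,0,0,0,0]]]' && python3 -m creep '[[[1,38,0,0,0,0],[1,38,0,0,0,0],[1,38,0,0,0,0],[1,30,0,0,0,0],[1,20,0,0,0,0]]]' && python3 -m creep '[[[0,8,0,0,0,0],[0,0,0,0,0,0],[0,0,0,0,0,0]]]'&& python3 -c "
from h import *
go(.5148,.0152,.395)"
```

```text
time: 12.28
tool_pos: [0.5031, -0.2953, 0.3905]
tool_rot: [-3.133, -0.018, 2.022]
contact_force: [0.7, -0.9, -0.4]
opening: 0.0634
time: 12.7
tool_pos: [0.5051, -0.1925, 0.4459]
tool_rot: [3.141, 0.003, 2.012]
contact_force: [0.8, 0.4, -0.5]
opening: 0.0631
time: 13.12
tool_pos: [0.5076, -0.0191, 0.447]
tool_rot: [3.139, 0.003, 2.011]
contact_force: [0.1, -1.1, -1.0]
opening: 0.0634
time: 13.37
tool_pos: [0.507, -0.007, 0.4474]
tool_rot: [3.139, 0.003, 2.018]
contact_force: [0.4, 0.1, -1.0]
opening: 0.0635
to go mm [  7.8  22.2 -52.4] turn [0.07 0.22 0.37] F [ 0.4  0.1 -1. ] op 0.0635 t 13.37
```

```bash
python3 -m creep '[[[3,8,0,0,0,0],[3,8,0,0,0,0],[2,5,0,0,0,0],[0,0,0,0,0,0],[0,0,0,0,0,0]]]'&& python3 -m creep '[[[0,0,-12,0,0,0],[0,0,-15,0,0,0],[0,0,-10,0,0,0],[0,0,0,0,0,0],[0,0,0,0,0,0]]]'&& python3 -c "
from h import *
go(.5150,.0152,.395)"
```

```text
time: 13.78
tool_pos: [0.5167, 0.0116, 0.4469]
tool_rot: [3.14, 0.004, 2.012]
contact_force: [-0.3, 1.1, -0.8]
opening: 0.0634
time: 14.2
tool_pos: [0.5171, 0.0099, 0.4091]
tool_rot: [3.139, 0.005, 2.01]
contact_force: [0.6, -0.0, 0.3]
opening: 0.0632
to go mm [ -2.1   5.3 -14.1] turn [0.19 0.27 0.84] F [ 0.6 -0.   0.3] op 0.0632 t 14.2
```

```bash
python3 -m creep '[[[-2,5.3,-8,0.2,0.3,0.8],[0,0,-6,0,0,0],[0,0,0,0,0,0],[0,0,0,0,0,0]]]'&& python3 -c "
from h import *
go(.5150,.0152,.336)
p=robot.observe()['tool_pos']-[0,0,.226]
s=viewer.read_camera('scene')
cv2.imwrite('pics/f.png',crop(s,301,190,45,500,[circ('scene',[.515,.0152,.155],.032),circ('scene',p+[0,0,.067],.032)]))"
```

```text
time: 14.53
tool_pos: [0.5152, 0.0152, 0.3952]
tool_rot: [3.141, 0.0, 2.025]
contact_force: [0.5, -0.9, 0.2]
opening: 0.0634
to go mm [ -0.2  -0.  -59.2] turn [-0.01  0.06 -0.01] F [ 0.5 -0.9  0.2] op 0.0634 t 14.53
```

View pics/f.png

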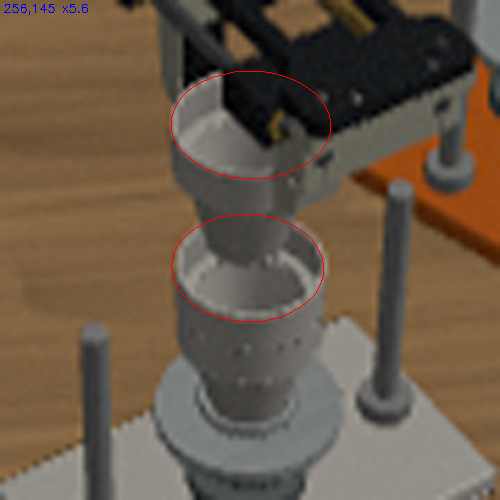

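The second cup is centred over the stack and both circles fit. Lowering.

```bash
python3 -m creep '[[[0,0,-8,0,0,0],[0,0,-12,0,0,0],[0,0,-12,0,0,0],[0,0,-10,0,0,0],[0,0,-5,0,0,0]]]' && python3 -m creep '[[[0,0,-5,0,0,0],[0,0,-3,0,0,0],[0,0,0,0,0,0],[0,0,0,0,0,0]]]' && python3 -c "
from h import *
go(.5150,.0152,.329)"
```

```text
time: 15.0
tool_pos: [0.5156, 0.0152, 0.3476]
tool_rot: [3.135, 0.004, 2.025]
contact_force: [-1.0, -0.5, -1.2]
opening: 0.0633
time: 15.33
tool_pos: [0.5156, 0.0152, 0.3379]
tool_rot: [3.137, 0.003, 2.025]
contact_force: [-0.3, -0.1, -1.5]
opening: 0.0634
to go mm [-0.6 -0.  -8.9] turn [ 0.03  0.33 -0.01] F [-0.3 -0.1 -1.5] op 0.0634 t 15.33
```

```bash
python3 -m creep '[[[0,0,-4,0,0.3,0],[0,0,-4,0,0,0],[0,0,-2,0,0,0],[0,0,0,0,0,0],[0,0,0,0,0,0]]]' && python3 -c "
from h import *
go(.5150,.0152,.329)"
```

```text
time: 15.75
tool_pos: [0.5162, 0.0154, 0.3292]
tool_rot: [3.137, 0.002, 2.025]
contact_force: [-0.4, 0.3, 2.5]
opening: 0.0636
to go mm [-1.2 -0.2 -0.2] turn [ 0.02  0.29 -0.01] F [-0.4  0.3  2.5] op 0.0636 t 15.75
```

The second cup is home too (2.5 N at about 6 mm of extra compression). I'll release, rise, half close so the tips sit over the rim, and look.

```bash
python3 -m creep '[[[0,0,4,0,0,0],[0,0,2.5,0,0,0],[0,0,0,0,0,0]]]' && python3 -m creep '[[[0,0,0,0,0,0],[0,0,0,0,0,0],[0,0,0,0,0,0],[0,0,0,0,0,0],[0,0,0,0,0,0]]]' -1 && python3 -m creep '[[[0,0,8,0,0,0],[0,0,14,0,0,0],[0,0,14,0,0,0],[0,0,6,0,0,0],[0,0,0,0,0,0]]]' && python3 -m creep '[[[0,0,0,0,0,0],[0,0,0,0,0,0],[0,0,0,0,0,0],[0,0,0,0,0,0],[0,0,0,0,0,0]]]' 0 && python3 -c "
from h import *
go(.5155,.0153,.3345)
s=viewer.read_camera('scene')
cv2.imwrite('pics/g.png',crop(s,301,190,45,500,[circ('scene',[.515,.0152,.1765],.032)]))"
```

```text
time: 16.0
tool_pos: [0.5162, 0.0154, 0.3363]
tool_rot: [3.137, 0.003, 2.025]
contact_force: [0.7, 0.6, -0.2]
opening: 0.0636
time: 16.42
tool_pos: [0.5162, 0.0151, 0.3365]
tool_rot: [3.137, 0.003, 2.025]
contact_force: [0.0, 0.5, 0.6]
opening: 0.09
time: 16.83
tool_pos: [0.5159, 0.0151, 0.381]
tool_rot: [3.139, 0.002, 2.025]
contact_force: [-0.5, -0.6, 0.3]
opening: 0.0921
time: 17.25
tool_pos: [0.5155, 0.0151, 0.3796]
tool_rot: [3.141, 0.001, 2.025]
contact_force: [0.0, -0.6, -0.4]
opening: 0.063
to go mm [ -0.    0.2 -45.1] turn [ 0.05  0.09 -0.01] F [ 0.  -0.6 -0.4] op 0.063 t 17.25
```

View pics/g.png

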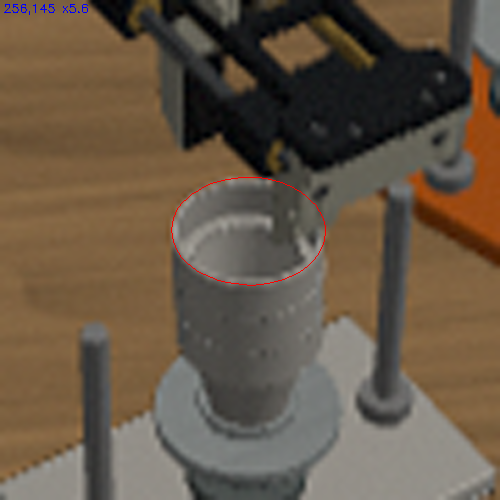

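The three collars are stacked flush and upright, and the rim circle at z = 176.5 mm fits. The opening reads 63 mm, so I'll see whether it is still moving.

```bash
python3 -m creep '[[[0,0,0,0,0,0],[0,0,0,0,0,0],[0,0,0,0,0,0]]]'
```

```text
time: 17.55
tool_pos: [0.5155, 0.0151, 0.3789]
tool_rot: [-3.141, 0.001, 2.025]
contact_force: [0.2, -1.1, -0.1]
opening: 0.0465
```

Opening 46 mm: the tips span radius 23 to 42 mm, over the 32 mm rim. Pressing down in small steps.

```bash
python3 -m creep '[[[0,0,-6,0,0,0],[0,0,-8,0,0,0],[0,0,-6,0,0,0],[0,0,-4,0,0,0],[0,0,0,0,0,0]]]' && python3 -m creep '[[[0,0,-4,0,0,0],[0,0,-3,0,0,0],[0,0,0,0,0,0]]]' && python3 -c "
from h import *
go(.5155,.0153,.3345)"
```

```text
time: 17.97
tool_pos: [0.5153, 0.0151, 0.3519]
tool_rot: [-3.141, 0.0, 2.025]
contact_force: [-0.2, -0.6, 0.4]
opening: 0.046
time: 18.22
tool_pos: [0.5156, 0.0152, 0.3444]
tool_rot: [3.141, 0.001, 2.025]
contact_force: [-0.4, 1.3, 3.9]
opening: 0.0459
to go mm [-0.1  0.1 -9.9] turn [ 0.03  0.03 -0.01] F [-0.4  1.3  3.9] op 0.0459 t 18.22
```

```bash
python3 -m creep '[[[0,0,-4,0,0,0],[0,0,-4,0,0,0],[0,0,-2,0,0,0],[0,0,0,0,0,0],[0,0,0,0,0,0]]]' && python3 -m creep '[[[0,0,0,0,0,0],[0,0,0,0,0,0],[0,0,0,0,0,0]]]' && python3 -c "
from h import *
go(.5155,.0153,.3345)
z=robot.observe()['tool_pos'][2]-.178
s=viewer.read_camera('scene')
cv2.imwrite('pics/i.png',crop(s,301,200,45,500,[circ('scene',[.515,.0152,z],.032)]))"
```

```text
time: 18.63
tool_pos: [0.5159, 0.0152, 0.3358]
tool_rot: [3.138, 0.003, 2.025]
contact_force: [-2.1, 0.1, 6.0]
opening: 0.0459
time: 18.88
tool_pos: [0.5158, 0.0153, 0.3368]
tool_rot: [3.136, 0.004, 2.025]
contact_force: [-1.0, 0.9, 5.3]
opening: 0.0455
to go mm [-0.3  0.  -2.3] turn [ 0.08  0.37 -0.03] F [-1.   0.9  5.3] op 0.0455 t 18.88
```

View pics/i.png

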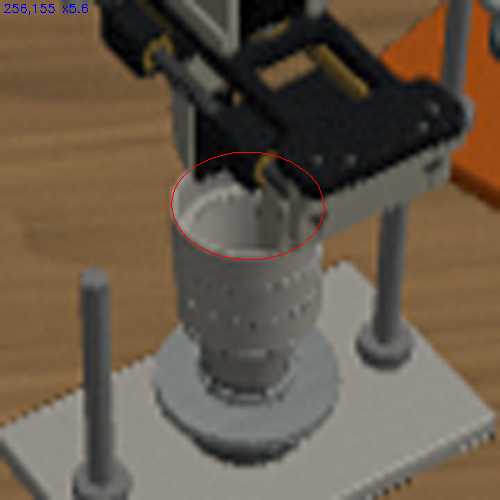

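The stack is upright and compressed, with the fingertips on the rim. Force is about 5.5 N and the rim is near 159 mm, so I'll go a little further down.

```bash
python3 -m creep '[[[0,0,-3,0,0.3,0],[0,0,-2.5,0,0,0],[0,0,-1.5,0,0,0],[0,0,-1,0,0,0]]]' && python3 -c "
from h import *
F=[]
for i in range(6): viewer.read_camera('scene'); s=robot.observe(); F.append(s['contact_force'][2]); print(s['tool_pos'].round(4),s['contact_force'].round(1),abs(s['qvel']).max().round(4))
print(np.mean(F)); go(.5155,.0153,.3345)"
```

```text
time: 19.27
tool_pos: [0.5162, 0.0153, 0.3311]
tool_rot: [3.136, 0.005, 2.025]
contact_force: [-2.3, 0.2, 7.8]
opening: 0.0457
[0.5162 0.0153 0.3311] [-1.6  0.5  8.4] 0.0069
[0.5162 0.0153 0.3312] [-1.8 -0.2  7.9] 0.0042
[0.5162 0.0153 0.3312] [-1.7  0.   8.1] 0.0021
[0.5162 0.0153 0.3313] [-1.7  0.1  7.6] 0.0019
[0.5162 0.0153 0.3313] [-1.8  0.2  8. ] 0.0011
[0.5162 0.0153 0.3313] [-2.  -0.5  8. ] 0.0012
8.003267741209203
to go mm [-0.7  0.   3.2] turn [ 0.13  0.39 -0.04] F [-2.  -0.5  8. ] op 0.046 t 19.57
```

Steady 8.0 N, rim about 153 mm. One last look at the whole scene.

```bash
python3 -c "
from h import *
s=viewer.read_camera('scene');cv2.imwrite('pics/j.png',cv2.resize(s,(800,600)))
d=cv2.absdiff(s,cv2.imread('pics/scene0.png')).max(2)
for n,(u,v) in dict(dish=(381,266),pa=(441,266),pb=(466,273),jar=(205,288),block=(300,297),brush=(119,275)).items(): print(n,np.mean(d[v-15:v+15,u-15:u+15]>30))"
```

```text
dish 0.0
pa 0.0
pb 0.0
jar 0.0
block 0.0
brush 0.0
```

View pics/j.png

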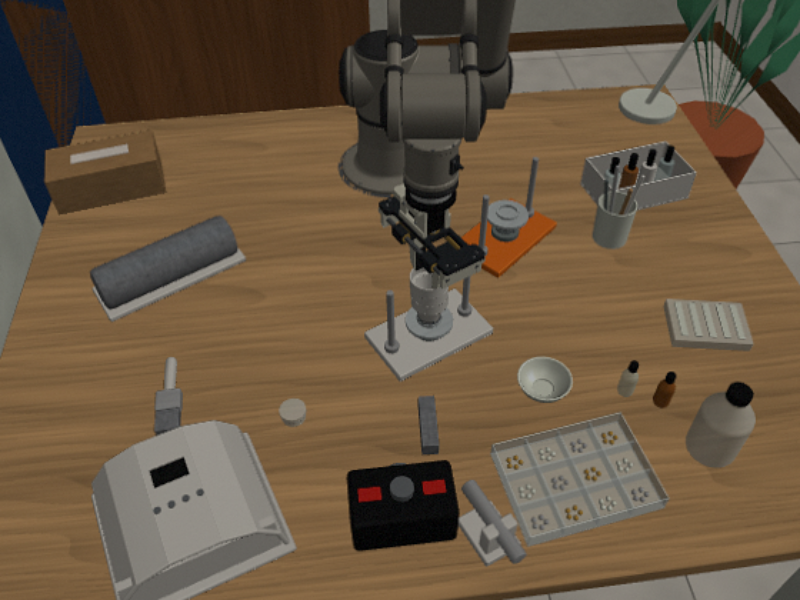

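The stack is upright under the fingers at (428,290), and the bystanders have not moved. Handing in.

```bash
python3 -c "
from h import *
go(.5162,.0153,.3313); print(robot.hand_in())"
```

```text
to go mm [0. 0. 0.] turn [ 0.13  0.39 -0.04] F [-0.5  0.5  9. ] op 0.0462 t 19.62
the job is handed in; nothing more can be done
None
```

I nested both loose cups into the seated cup on the white dispenser and handed in at about 19.6 s, with the half-closed fingertips still pressing on the top rim.

**Nesting:** The force-versus-height check on each cup agreed with it being fully home. In the pictures the three collars stack flush and upright.

**Push:** The last checks averaged 8.0 N downward, with a single last reading of 9.0 N. The fingers were still, with the tool moving 0.2 mm over 0.3 s. There was also a sideways force of about 2 N.

**Plate travel:** I worked this out rather than measuring it. The force gives about 22.5 mm and the tool height about 26 mm. The two disagree by about 3 mm, but both are inside the 14.5 to 32.5 mm window and well clear of the stop.

**Rim height:** By tool height the rim is at about 153 mm, so 3–4 mm below the 157 mm post tops; by force it would be level with them.

**Bystanders:** The before-and-after pictures showed no change at the dish, bottles, jar, block or brush.

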